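Switch the darkroom over for printing

TASK

Get the darkroom ready for printing at the four loose bench switches: with a fingertip press the large round key (extractor fan), then the square key (safelight), then the long bar key (enlarger), in that order, each lightly but fully down so that it stays in. Leave the small round key (white room light) up. Nothing is to be picked up: the switches stay where they stand, and so do the things round them.

Things in the scene. Friction and masses are not known exactly. Their poses are not given: they have to be found in the camera images.
- fan_switch: extractor fan switch: round housing 76 mm across with the LARGE ROUND key, 54 mm across. Grey housing 24 mm high, white key; loose on the bench on rubber feet, about 0.4 kg. Origin at the centre of its underside, z up.
- fan_top (a point): centre of the flat top face of the extractor fan key; moves with it: 36 mm above the bench when up, 26 mm when fully down (2 mm proud of the housing).
- fan_key (a joint): how far the extractor fan key is pressed in: 0 up, 0.010 m fully down against a hard stop. About 3 N moves it; it has no spring and stays where it is left. It starts up. More than 30 N breaks a switch.
- safelight_switch: safelight switch: square housing 70 x 70 mm with the SQUARE key, 44 x 44 mm. Grey housing 24 mm high, white key; loose on the bench on rubber feet, about 0.4 kg. Origin at the centre of its underside, z up.
- safelight_top (a point): centre of the flat top face of the safelight key; moves with it: 36 mm above the bench when up, 26 mm when fully down (2 mm proud of the housing).
- safelight_key (a joint): how far the safelight key is pressed in: 0 up, 0.010 m fully down against a hard stop. About 3 N moves it; it has no spring and stays where it is left. It starts up. More than 30 N breaks a switch.
- enlarger_switch: enlarger switch: oblong housing 46 x 94 mm with the LONG BAR key, 24 x 72 mm, long along the body's y axis. Grey housing 24 mm high, white key; loose on the bench on rubber feet, about 0.4 kg. Origin at the centre of its underside, z up.
- enlarger_top (a point): centre of the flat top face of the enlarger key; moves with it: 36 mm above the bench when up, 26 mm when fully down (2 mm proud of the housing).
- enlarger_key (a joint): how far the enlarger key is pressed in: 0 up, 0.010 m fully down against a hard stop. About 3 N moves it; it has no spring and stays where it is left. It starts up. More than 30 N breaks a switch.
- whitelight_switch: white room light switch: round housing 62 mm across with the SMALL ROUND key, 26 mm across, which must stay up. Grey housing 24 mm high, white key; loose on the bench on rubber feet, about 0.4 kg. Origin at the centre of its underside, z up.
- whitelight_top (a point): centre of the flat top face of the white room light key; moves with it: 36 mm above the bench when up, 26 mm when fully down (2 mm proud of the housing).
- whitelight_key (a joint): how far the white room light key is pressed in: 0 up, 0.010 m fully down against a hard stop. About 3 N moves it; it has no spring and stays where it is left. It starts up. More than 30 N breaks a switch.
- can_pale: bystander: film canister, pale with a grey cap, 34 mm across, 51 mm high, loose on the bench; origin at the centre of its underside.
- can_black: bystander: film canister, black, 34 mm across, 51 mm high, loose on the bench; origin at the centre of its underside.
- tape_roll: bystander: roll of tape lying flat, 92 mm across, 24 mm high, loose on the bench; origin at the centre of its underside.
- lens_case: bystander: small lens case, clear with a dark lid, 54 mm across, 42 mm high, loose on the bench; origin at the centre of its underside.
Things that resemble listed ones, but are neither listed nor needed, are in the scene too. What is shaped like the whitelight_switch but purple is not meant.

How it is judged:
By the outcome, as a careful person would: the job done as asked, in the order asked, and still so for the second after the job is handed in, with the robot touching nothing.
It also fails if it takes over 45 s, if anything falls off the work surface, if the arm or the gripper's body presses on something with over 40 N, if the wrist force passes 120 N, or if a joint passes its speed limit or range.

ROBOT

A 6-joint arm with a two-finger parallel gripper is mounted at the origin on a cart in front of the work surface, level with it; the furniture and walls round the work are solid. World frame = base frame: x ahead of the robot, y to its left, z up, the work surface at z = 0. Lengths are in m, angles in rad, forces in N, time in s.
With the tool pointing down it reaches from about 0.35 to 1 m from the base axis. Payload 7.1 kg.
Tool frame: the origin (TCP) lies between the finger pads; the fingertips stand 22 mm ahead of it and the grasp point (between the pads) lies 3 mm ahead of it; x points along the fingers, y is the direction in which the jaws open and shut, and the axes are right-handed (so a half turn about x gives the same grasp; the last joint's range is limited). The gripper opens to 85 mm and grips with 20 to 120 N. Pads are 22 mm wide; open, the fingers measure 114 mm over their backs; the gripper's body (76 mm by 85 mm) begins 54 mm behind the grasp point. The pads swing forward as they close: fully open they stand 13 mm farther back than shut.
Start: joints at [1.198, 0.423, 1.63, -0, 1.089, -0.019], TCP at [0.217, 0.586, 0.253] pointing down, gripper open.
Joint ranges: [-3, 3], [-0.9, 2.11], [0.09, 2.58], [-1.31, 4.45], [0.11, 2.69], [-2.54, 2.54]. Speed limits (rad/s): [2.39, 2.39, 3.01, 3.14, 3.14, 3.14].

INTERFACE

Orientations are given as a rotation vector (axis times angle).
In Python, from rig import manip gives the robot as it stands. The module is installed in compiled form; this text tells all that it offers. Calls block until the motion is done:
- manip.move_to(position, orientation): joint-space move of the TCP to a pose.
- manip.servo_line(position, orientation=None, rate=0.15): straight line of the TCP; orientation=None keeps the orientation; rate is the mean speed in m/s.
- manip.set_joints(angles): joint-space move.
- manip.command_gripper(opening, f_grip=None): finger opening in m; f_grip is the grip in N (None keeps the last); returns when the fingers have stopped.
- manip.hold(seconds).
- manip.solve_ik(position, orientation): joint angles nearest the present ones, or None.
- manip.camera(name): name is "scene" or "top" or "wrist"; returns a dict with "image" (480x640x3 uint8, red, green, blue), "fx", "fy", "cx", "cy" (pixels), "cam_to_world" (4x4, takes a point from camera to world coordinates); the wrist camera has in their place "mount" (4x4, takes a point from camera to tool coordinates, whose origin is the TCP and whose axes are the tool frame's). Camera axes: x right, y down, z forward; pixel columns grow to the right and rows downward; lengths in m; the calibration is good to about 2 mm. The wrist camera is an equidistant fisheye: a pixel r from the principal point sees the ray r / f radians off the axis. A picture is of the moment at which its call begins: read the wrist's pose just before it. There is no depth.
A pose or a line that the arm cannot do raises manip.IKError and nothing moves.
- manip.sign_off(): hands the job in, once; it reports no verdict.
Readings, each from a call of its own:
- manip.get_time(): time.
- manip.get_joint_positions(): joint angles.
- manip.get_joint_vel(): joint speeds.
- manip.get_tau(): joint torques, N m.
- manip.get_position(): TCP position.
- manip.get_ee_rot(): TCP orientation.
- manip.get_contact_force(): force on the tool from outside, world axes, zero at the start.
- manip.get_torque(): the same for the moment, N m.
- manip.get_width(): finger opening in m.
Only numpy, scipy, OpenCV 4.12 (cv2) and the standard library are available. Lean on these libraries where they do the work, as an engineer would, in place of code of your own. Each camera call takes 0.05 s, during which the arm holds its last target.

## Working session

There is one attempt and no reset: what is moved stays moved. The work goes in short steps, each a Python script; the robot and the scene stay as the last script left them, time stands still between calls to the robot, and variables do not carry over. Pictures are saved under pics/ and viewed, and the job is handed in when it is done.

```bash
mkdir -p pics
python3 - <<'E'
from rig import manip
import cv2,numpy as np
for n in ["scene","top","wrist"]:
    c=manip.camera(n); cv2.imwrite(f"pics/{n}0.png",c["image"][:,:,::-1])
    np.save(f"{n}0.npy",{k:v for k,v in c.items()},allow_pickle=True)
    print(n,{k:(np.round(v,4).tolist() if k!="image" else 0) for k,v in c.items()})
print(manip.get_time(),manip.get_position(),manip.get_ee_rot(),manip.get_width(),manip.get_contact_force())
E
```

```text
scene {'image': 0, 'fx': 470.2916, 'fy': 470.2916, 'cx': 330.8187, 'cy': 243.4343, 'cam_to_world': [[-0.666, -0.4069, 0.6252, -0.0363], [-0.7457, 0.3845, -0.5441, 0.6412], [-0.019, -0.8286, -0.5596, 0.5214], [0.0, 0.0, 0.0, 1.0]]}
top {'image': 0, 'fx': 477.9353, 'fy': 477.9353, 'cx': 323.4929, 'cy': 239.6367, 'cam_to_world': [[-0.0038, -0.9976, 0.0686, 0.4427], [-0.9992, 0.0065, 0.0398, 0.1602], [-0.0401, -0.0684, -0.9969, 0.8966], [0.0, 0.0, 0.0, 1.0]]}
wrist {'image': 0, 'fx': 371.6483, 'fy': 371.6483, 'cx': 316.6692, 'cy': 242.5455, 'mount': [[-0.001, -0.2905, 0.9569, -0.1207], [1.0, -0.0003, 0.001, -0.0003], [-0.0, 0.9569, 0.2905, -0.0733], [0.0, 0.0, 0.0, 1.0]]}
0.15 [0.21636247 0.585904   0.25269629] [ 0.27667573  1.55316708 -0.27864688] 0.08547766099334612 [ 0.32420208 -1.31430861  0.16899155]
```

View pics/top0.png

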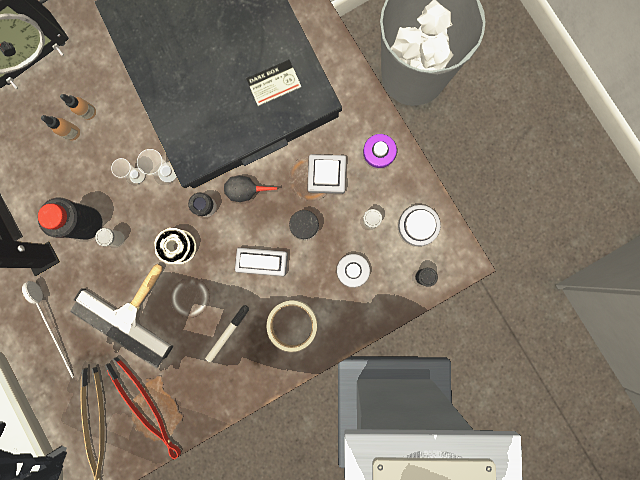

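View pics/scene0.png

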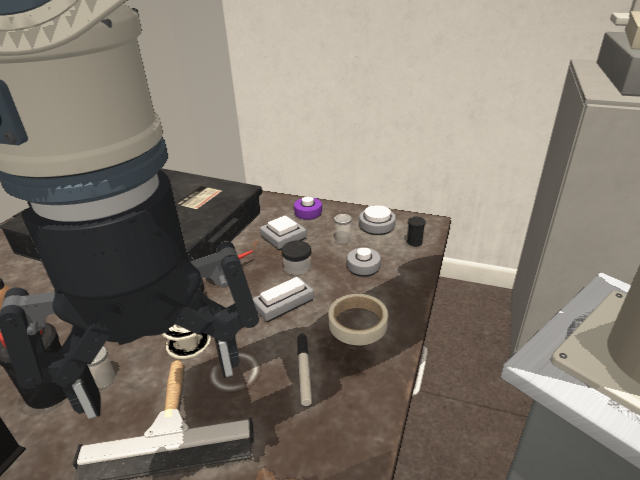

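View pics/wrist0.png

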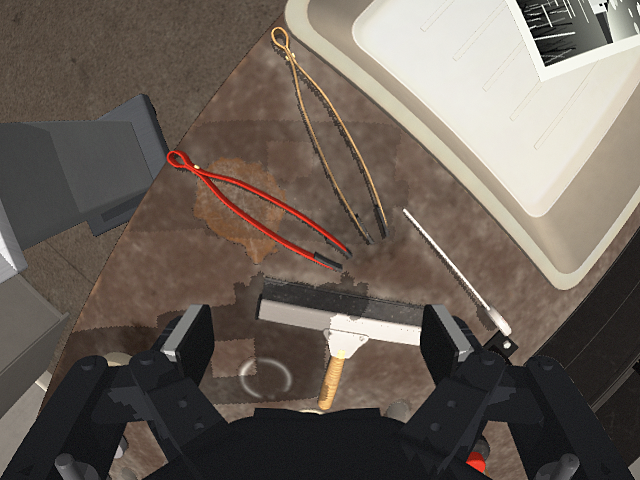

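Top view: the fan switch (large round key) is at (420,224), safelight (square) at (327,173), enlarger (bar) at (262,261) and white light (small round, grey) at (353,270). The purple look-alike is at (380,150). Next I'll measure the key outlines and check them in an enlarged crop.

```bash
cat > h.py <<'E'
import numpy as np,cv2
def px2w(c,u,v,z):
    d=np.array([(u-c["cx"])/c["fx"],(v-c["cy"])/c["fy"],1.]);T=np.array(c["cam_to_world"])
    r=T[:3,:3]@d; return T[:3,3]+r*(z-T[2,3])/r[2]
def w2px(c,p):
    T=np.array(c["cam_to_world"]); q=T[:3,:3].T@(np.array(p)-T[:3,3]); return c["fx"]*q[0]/q[2]+c["cx"],c["fy"]*q[1]/q[2]+c["cy"]
E
python3 - <<'E'
from h import *
c=np.load("top0.npy",allow_pickle=True).item()
im=c["image"][:,:,::-1].copy(); 
out=cv2.resize(im[130:300,220:450],None,fx=3.4,fy=3.4,interpolation=cv2.INTER_CUBIC)
cv2.imwrite("pics/crop.png",out)
g=im.min(axis=2)
S=dict(fan=(420,224),safe=(327,173),enl=(262,261),white=(353,270))
for n,(u,v) in S.items():
    for t in (215,235):
        m=(g>t).astype(np.uint8); k,l,st,ce=cv2.connectedComponentsWithStats(m,connectivity=4)
        i=l[v,u]
        if i==0: print(n,t,"none",im[v,u]);continue
        cs,_=cv2.findContours((l==i).astype(np.uint8),0,2)
        r=cv2.minAreaRect(cs[0]); p=px2w(c,*ce[i],.036)
        print(n,t,st[i],ce[i].round(1),np.round(p,4),[round(float(x),1) for x in (*r[0],*r[1],r[2])])
for n,(u,v),h in [("pale",(373,218),.051),("black",(427,275),.051),("lens",(304,223),.042),("tape",(291,326),.024)]:
    print(n,px2w(c,u,v,h).round(3))
E
```

```text
fan 215 [406 210  30  29 671] [420.5 224.1] [0.5287 0.0201 0.036 ] [420.5, 224.0, 28.0, 29.0, 90.0]
fan 235 [406 210  30  29 666] [420.5 224.1] [0.5288 0.02   0.036 ] [420.5, 224.0, 28.0, 29.0, 90.0]
safe 215 [314 160  25  24 547] [326.1 171.4] [0.6267 0.1892 0.036 ] [326.1, 171.5, 23.3, 23.5, 2.9]
safe 235 [315 160  24  24 536] [326.1 171.2] [0.627  0.1892 0.036 ] [326.5, 171.5, 23.0, 23.0, 90.0]
enl 215 [235 249  51  27 884] [259.6 261.9] [0.4623 0.3105 0.036 ] [259.9, 261.7, 48.5, 22.7, 5.0]
enl 235 [240 254  39  16 487] [259.1 261.3] [0.4635 0.3113 0.036 ] [259.2, 261.3, 38.5, 12.6, 4.8]
white 215 [347 264  13  13 145] [353. 270.] [0.447  0.1417 0.036 ] [353.0, 270.0, 12.0, 12.0, 90.0]
white 235 [347 264  13  13 145] [353. 270.] [0.447  0.1417 0.036 ] [353.0, 270.0, 12.0, 12.0, 90.0]
pale [0.539 0.106 0.051]
black [0.438 0.013 0.051]
lens [0.532 0.229 0.042]
tape [0.346 0.255 0.024]
```

View pics/crop.png

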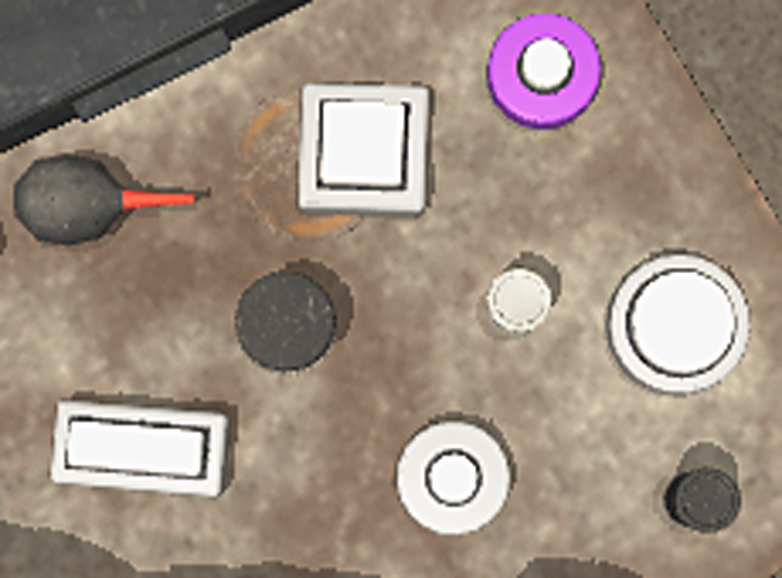

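The crop confirms all four grey switches by shape. Only the purple one is a look-alike. Next: close the gripper, hover over the fan key, and check the position with the wrist camera.

```bash
cat >> h.py <<'E'
from scipy.spatial.transform import Rotation as R
def ori(yv,cur):
    yv=np.array([yv[0],yv[1],0.]);yv/=np.linalg.norm(yv);x=np.array([0,0,-1.])
    c=[]
    for s in (1,-1):
        M=np.stack([x,s*yv,np.cross(x,s*yv)],1); r=R.from_matrix(M); c.append(((R.from_rotvec(cur).inv()*r).magnitude(),r.as_rotvec()))
    return min(c,key=lambda t:t[0])[1]
E
python3 - <<'E'
from h import *
from rig import manip
c=np.load("top0.npy",allow_pickle=True).item()
th=np.deg2rad(4.9)
a=px2w(c,259.9+20*np.cos(th),261.7+20*np.sin(th),.036)-px2w(c,259.9-20*np.cos(th),261.7-20*np.sin(th),.036)
print("enl dir",a.round(4))
cur=manip.get_ee_rot(); print(R.from_rotvec(cur).as_matrix().round(3))
o=ori(a,cur); np.save("o.npy",o); print(o)
for p in ([.5288,.02,.12],[.5288,.02,.06],[.627,.1892,.06],[.463,.3108,.06]):
    print(manip.solve_ik(p,o))
t=manip.get_time()
manip.command_gripper(0.0,20); print(manip.get_time()-t,manip.get_width())
manip.move_to([.5288,.02,.14],o); print(manip.get_time(),manip.get_position(),manip.get_contact_force())
p=manip.get_position();q=manip.get_ee_rot();w=manip.camera("wrist");w["p"]=p;w["q"]=q
np.save("w1.npy",w,allow_pickle=True);cv2.imwrite("pics/w1.png",w["image"][:,:,::-1])
s=manip.camera("scene");cv2.imwrite("pics/s1.png",s["image"][:,:,::-1])
E
```

```text
enl dir [-0.0065 -0.0726  0.    ]
[[-0.     0.347  0.938]
 [-0.001  0.938 -0.347]
 [-1.    -0.001 -0.   ]]
[ 0.07029624  1.56965294 -0.07029624]
[ 1.53138642e-02  4.83509877e-01  1.92408051e+00 -4.44089210e-16
  7.34002269e-01 -1.46597312e+00]
[ 1.53138642e-02  5.90345042e-01  1.93822344e+00 -4.44089210e-16
  6.13024171e-01 -1.46597312e+00]
[ 0.2748945   0.7137556   1.64722858  0.          0.78060847 -1.20639248]
[ 0.56984428  0.61652125  1.87467193  0.          0.65039947 -0.9114427 ]
0.7666999999999999 -0.0003102234578556248
3.2583 [0.528982   0.02064459 0.14013552] [-0.25578065 -0.02565113 -0.89954941]
```

View pics/w1.png

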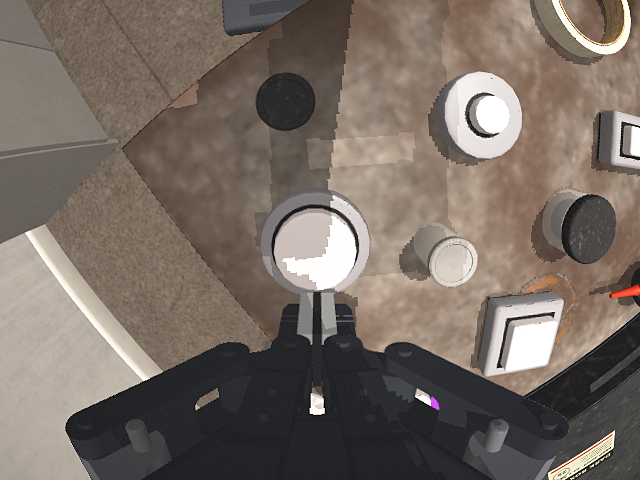

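View pics/s1.png

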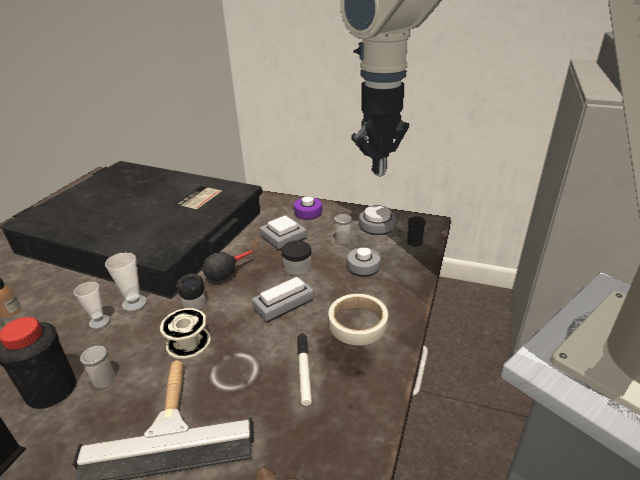

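Wrist view: fan key at about (315,247), safelight key at (530,343), white light key at (489,114). I'll cross-check these against the top camera, using the wrist and scene pixels.

```bash
cat >> h.py <<'E'
def wr2w(w,u,v,z):
    a=np.array([u-w["cx"],v-w["cy"]]);r=np.hypot(*a);t=r/w["fx"];d=np.array([*(a/r*np.sin(t)),np.cos(t)])
    M=np.array(w["mount"]);Q=R.from_rotvec(w["q"]).as_matrix()
    o=np.array(w["p"])+Q@M[:3,3]; d=Q@M[:3,:3]@d
    return o+d*(z-o[2])/d[2]
E
python3 - <<'E'
from h import *
w=np.load("w1.npy",allow_pickle=True).item();s=np.load("scene0.npy",allow_pickle=True).item()
for n,u,v in [("fan",315,247),("safe",530,343),("white",489,114)]: print(n,wr2w(w,u,v,.036).round(4))
for n,u,v in [("fan",378,213.5),("safe",282.5,225.5),("enl",282,291),("white",364,253)]: print(n,px2w(s,u,v,.036).round(4))
E
```

```text
fan [0.5268 0.0195 0.036 ]
safe [0.6242 0.1857 0.036 ]
white [0.4483 0.138  0.036 ]
fan [0.5211 0.0274 0.036 ]
safe [0.618  0.1964 0.036 ]
enl [0.4579 0.3175 0.036 ]
white [0.4424 0.1465 0.036 ]
```

Top and wrist agree to about 4 mm, well inside the key sizes. Scene agrees to about 1 cm. Now pressing the fan key in small force-guarded steps.

```bash
cat >> h.py <<'E'
def press(m,x,y,o,fstop=9.,ztop=.066,zmin=.0455,zup=.11):
    m.servo_line([x,y,ztop],o,rate=.08); f0=m.get_contact_force()[2]; z=ztop; log=[]; hit=False
    while z>zmin:
        z-=.002 if z>.0525 else .0007
        m.servo_line([x,y,z],o,rate=.02)
        f=m.get_contact_force()[2]-f0; log.append((round(z,4),round(m.get_position()[2],4),round(f,1)))
        if f>fstop: hit=True;break
    t=m.get_time(); print(hit,log)
    m.servo_line([x,y,zup],o,rate=.12); print("t press end",t,"now",m.get_time())
    return hit
E
python3 - <<'E'
from h import *
from rig import manip
o=np.load("o.npy")
press(manip,.528,.02,o)
manip.move_to([.626,.1875,.11],o)
p=manip.get_position();q=manip.get_ee_rot();w=manip.camera("wrist");w["p"]=p;w["q"]=q
np.save("w2.npy",w,allow_pickle=True);cv2.imwrite("pics/w2.png",w["image"][:,:,::-1])
s=manip.camera("scene");cv2.imwrite("pics/s2.png",cv2.resize(s["image"][180:300,220:460,::-1],None,fx=3,fy=3))
print(manip.get_time(),p)
E
```

```text
True [(0.064, np.float64(0.0643), np.float64(-0.7)), (0.062, np.float64(0.0619), np.float64(-0.3)), (0.06, np.float64(0.0599), np.float64(-0.9)), (0.058, np.float64(0.0579), np.float64(-0.1)), (0.056, np.float64(0.0559), np.float64(0.7)), (0.054, np.float64(0.0538), np.float64(0.6)), (0.052, np.float64(0.0518), np.float64(-0.7)), (0.0513, np.float64(0.0512), np.float64(-1.4)), (0.0506, np.float64(0.0506), np.float64(0.1)), (0.0499, np.float64(0.0499), np.float64(0.8)), (0.0492, np.float64(0.0492), np.float64(0.7)), (0.0485, np.float64(0.0484), np.float64(0.7)), (0.0478, np.float64(0.048), np.float64(5.4)), (0.0471, np.float64(0.048), np.float64(13.3))]
t press end 7.9333 now 8.6083
9.5083 [0.62467391 0.18651627 0.10890666]
```

View pics/s2.png

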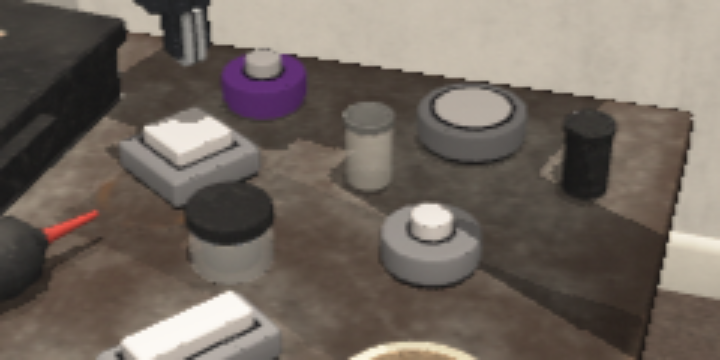

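View pics/w2.png

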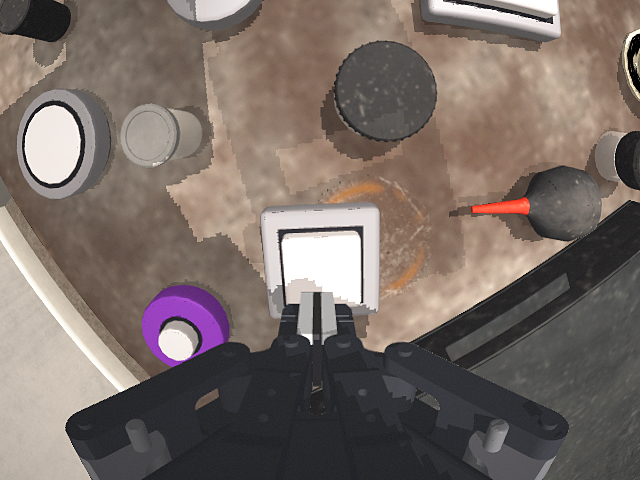

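The fan key is now nearly flush: hard stop at TCP z 0.048, meaning the tip is at 26 mm, with a 13 N reading. The safelight key is centred near (322,268) in the wrist view. Pressing it, then moving to the enlarger.

Run:
```python
from h import *
from rig import manip
o=np.load("o.npy")
w=np.load("w2.npy",allow_pickle=True).item(); e=wr2w(w,322,268,.036); print("safe est",e)
assert abs(e[0]-.626)<.008 and abs(e[1]-.1875)<.008
press(manip,.626,.188,o)
manip.move_to([.4625,.3105,.11],o)
p=manip.get_position();q=manip.get_ee_rot();w=manip.camera("wrist");w["p"]=p;w["q"]=q
np.save("w3.npy",w,allow_pickle=True);cv2.imwrite("pics/w3.png",w["image"][:,:,::-1])
s=manip.camera("scene");cv2.imwrite("pics/s3.png",cv2.resize(s["image"][180:300,220:460,::-1],None,fx=3,fy=3))
print(manip.get_time(),p)
```

```text
safe est [0.62496387 0.18905182 0.036     ]
True [(0.064, np.float64(0.0643), np.float64(0.7)), (0.062, np.float64(0.062), np.float64(-0.3)), (0.06, np.float64(0.0598), np.float64(-0.3)), (0.058, np.float64(0.0579), np.float64(-0.1)), (0.056, np.float64(0.0559), np.float64(-0.5)), (0.054, np.float64(0.0538), np.float64(-0.2)), (0.052, np.float64(0.0518), np.float64(-0.8)), (0.0513, np.float64(0.0512), np.float64(0.9)), (0.0506, np.float64(0.0506), np.float64(1.5)), (0.0499, np.float64(0.0499), np.float64(1.8)), (0.0492, np.float64(0.0491), np.float64(2.1)), (0.0485, np.float64(0.0484), np.float64(1.7)), (0.0478, np.float64(0.0481), np.float64(4.9)), (0.0471, np.float64(0.048), np.float64(10.6))]
t press end 13.7083 now 14.3833
15.3167 [0.46348168 0.31048736 0.10991267]
```

View pics/s3.png

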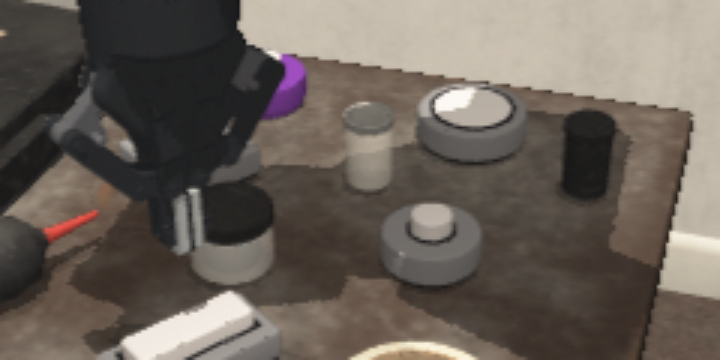

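View pics/w3.png

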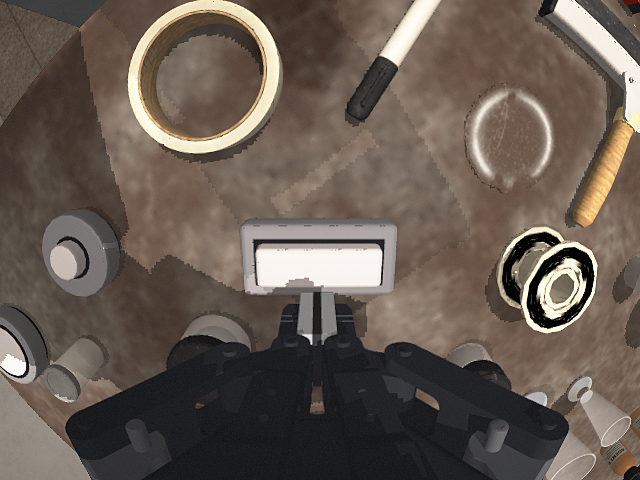

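The safelight bottomed at the same height. The enlarger key's top face spans about (257–382, 249–286) in the wrist view, centred at (319.5,267.5) and aligned with the jaws.

Run:
```python
from h import *
from rig import manip
o=np.load("o.npy")
w=np.load("w3.npy",allow_pickle=True).item(); e=wr2w(w,319.5,267.5,.036); print("enl est",e, "top 0.4630 0.3108")
assert abs(e[0]-.463)<.006 and abs(e[1]-.3108)<.008
x=(e[0]+.463)/2;y=(e[1]+.3108)/2
press(manip,x,y,o,zup=.15)
manip.move_to([.36,.47,.25],o)
for n in("scene","top"):
    c=manip.camera(n);np.save(n+"9.npy",c,allow_pickle=True);im=c["image"][:,:,::-1]
    im=im[180:330,220:460] if n=="scene" else im[130:360,220:450]
    cv2.imwrite(f"pics/{n}9.png",cv2.resize(im,None,fx=2.6 if n=="top" else 3.2,fy=2.6 if n=="top" else 3.2,interpolation=cv2.INTER_CUBIC))
print(manip.get_time(),manip.get_contact_force())
```

```text
enl est [0.4639773  0.31172781 0.036     ] top 0.4630 0.3108
True [(0.064, np.float64(0.0643), np.float64(-0.7)), (0.062, np.float64(0.062), np.float64(-0.6)), (0.06, np.float64(0.0599), np.float64(-0.6)), (0.058, np.float64(0.0579), np.float64(-0.5)), (0.056, np.float64(0.0559), np.float64(-1.0)), (0.054, np.float64(0.0538), np.float64(-1.3)), (0.052, np.float64(0.0518), np.float64(-0.2)), (0.0513, np.float64(0.0512), np.float64(-0.9)), (0.0506, np.float64(0.0506), np.float64(-0.0)), (0.0499, np.float64(0.0499), np.float64(0.2)), (0.0492, np.float64(0.0492), np.float64(0.4)), (0.0485, np.float64(0.0484), np.float64(-0.3)), (0.0478, np.float64(0.0481), np.float64(4.4)), (0.0471, np.float64(0.048), np.float64(11.3))]
t press end 19.5167 now 20.525
21.4917 [ 0.07995398 -0.35838145 -0.13763495]
```

View pics/scene9.png

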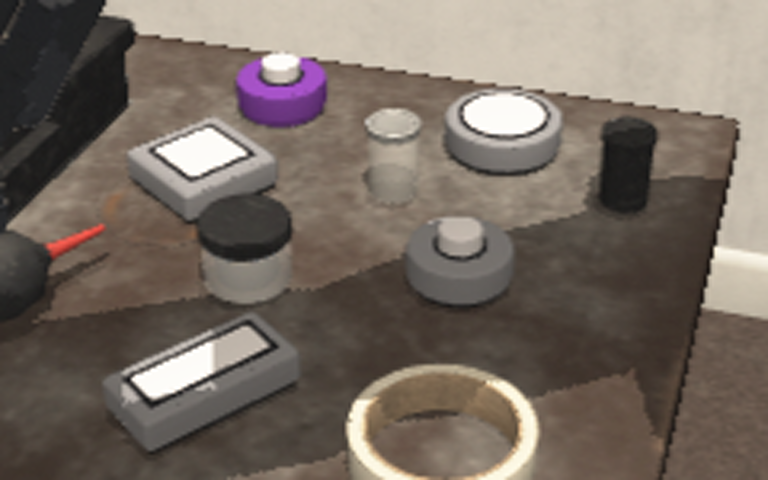

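View pics/top9.png

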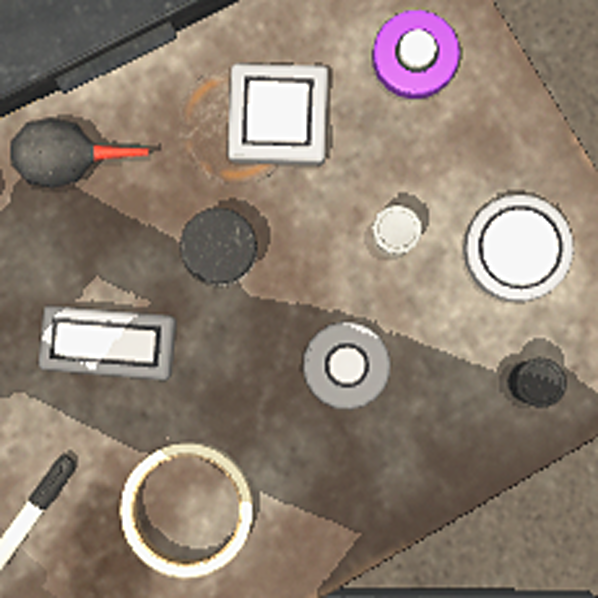

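All three keys are down, the white light and purple keys are still up, and nothing has visibly moved. Handing in.

```bash
python3 -c "
from rig import manip
print(manip.get_joint_vel()); manip.sign_off(); print(manip.get_time())"
```

```text
[-0.00429844 -0.0003564  -0.00500679  0.00224925  0.00398574  0.00224379]
the job is handed in; nothing more can be done
the job is handed in; nothing more can be done
```

I pressed the fan key, then the safelight key, then the enlarger key with closed fingertips, and handed the job in at about 21.5 s.

- **Presses:** each key stopped hard with the fingertip 26 mm above the bench, which is fully down. The last wrist force readings were 13.3, 10.6 and 11.3 N.
- **Final pictures:** the scene and top cameras show all three keys nearly flush. The small round white-light key and the purple look-alike are still up. No switch or bystander has visibly moved; I compared by eye and did not measure this. The arm was clear of everything.
- **Disagreement:** the scene camera placed the keys about 1 cm off the other two cameras, which agreed with each other to about 4 mm. I used those two.

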